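# Load the lacquer-curing station

## Task

Swing the counterweighted lamp up past its balance point so that it rests back by itself, let go, then pick up the red-lacquered panel by its edges only (nothing may touch the soft red face) and lay it gently, red side up, lengthwise and centred on the black bed of the station. Then bring the lamp all the way down over it without letting it drop, and only once it is down press the green start button and let it come out again. Leave everything else where it is.

Things in the scene. Friction and masses are not known exactly. Their poses are not given: they have to be found in the camera images.
- station: yellow bench-top lacquer-curing station, fixed to the table. Base plate 120 wide (its y), 12 high, from 70 in front of the origin (-x side) to 200 behind. Origin on the table under the centre of the bed; z up; its +x points from the bed to the lamp's pivot, roughly away from the robot. A yellow two-cheek post (60 wide over all, 40 along x, 117 high) carries the lamp's pivot 120 behind the origin
- bed (a point): centre of the top face of the bed, 45 above the table: a black rubber-topped block 96 long (station x) and 34 wide (station y), standing 33 above the base plate. Same axes as the station. The 56 wide panel, laid lengthwise and centred, overhangs the bed by 11 on each side, so fingers have room there
- lamp_pivot (a point): point on the lamp's hinge axis, 120 behind the bed's centre and 100 above the table; the hinge axis is level, along station y
- lamp_handle (a point): middle of the grip bar of the lamp's red bow handle: round bar of 12 dia along station y, 90 between the centres of its two side stalks (78 clear), 210 from the hinge axis. Lamp down: 100 above the table and 90 in front of the bed's centre (-x). A gap of 39 lies between the bar and the lamp head
- lamp (a joint): angle of the counterweighted lamp arm, rad: 0 = down, level over the bed; 1.45 = up and back against its stop (handle 308 above the table). Grows as the handle goes up and over towards station +x. Black head 90 x 100 x 30 centred 120 from the hinge. Balance at about 0.86: below it the arm falls to 0, above it it falls to 1.45 and rests. Lifts with about 2 N at the handle; dropped, it slams
- start (a joint): travel of the timer's start button, m: 0 = out, 0.006 = fully in; springs back; fully in takes 5 N
- start_top (a point): centre of the top of the round green start button (30 dia) on the grey timer box (90 x 80 x 45 high, fixed to the table at the right of the station); pressed straight down
- panel: the lacquered panel: aluminium plate 96 (its x) x 56 (its y) x 5 thick with a red coat on its upper face, about 70 g, lying flat on one of the two wooden stands. Origin: centre of its underside; x along its length, z up through the coat
- coat: the panel's red, still soft lacquer: a 84 x 44 layer 1.5 thick on the panel's upper face, leaving 6 bare at every edge; must not be touched. Origin: centre of the layer's underside, 5 above the panel's origin
- stand_a: wooden stand on which the red panel lies: foot 110 (x) x 50 (y) x 10 high, pedestal 80 x 30, top 40 above the table, so the panel overhangs it by 13 on each long side. Fixed. Origin: centre of underside. Which stand is nearer the station varies
- stand_b: identical stand that carries the bare panel. Fixed. Origin: centre of underside
- bare_panel: bare panel, same size and make as panel but plain silver aluminium on both sides and no coat, on the other wooden stand; leave alone. Origin: centre of its underside
- jar: amber glass jar with steel lid, 60 dia x 75 high, upright, bystander. Origin: centre of underside
- tape_roll: blue roll of masking tape, 90 dia x 25 high, lying flat, bystander. Origin: centre of underside
- screwdriver: screwdriver with orange handle, about 180 long, lying on the table beside the station, bystander
- glue: yellow glue bottle, 48 dia x 100 high, upright, near the robot's right, bystander. Origin: centre of underside
- block: wooden block 60 x 45 x 40, bystander. Origin: centre of underside
- tape_measure: black and yellow tape measure case 70 x 35 x 65 high, bystander. Origin: centre of underside

How it is judged:
By the outcome, as a careful person would: the job done as asked, in the order asked, and still so for the second after the job is handed in, with the robot touching nothing.
It also fails if it takes over 72 s, if anything falls off the work surface, if the arm or the gripper's body presses on something with over 40 N, if the wrist force passes 120 N, or if a joint passes its speed limit or range.

## Robot

A 7-joint arm with a two-finger parallel gripper is mounted at the origin on the work surface. World frame = base frame: x ahead of the robot, y to its left, z up, the work surface at z = 0. Lengths are in m, angles in rad, forces in N, time in s.
With the tool pointing down it reaches from about 0.35 to 0.9 m from the base axis. Payload 19.9 kg.
Tool frame: the origin (TCP) lies on the centre line of the jaws, within the pads' length; the fingertips stand 22 mm ahead of it and the grasp point (between the pads) lies 3 mm ahead of it (robot.tcp_to_tips is the distance from the TCP to the fingertips, in m); z points along the fingers, y is the line along which they close (so a half turn about z gives the same grasp; the last joint's range is limited). The gripper opens to 94 mm and grips with 3 to 60 N. Pads are 16 mm wide; open, the fingers measure 119 mm over their backs; the gripper's body (75 mm by 177 mm) begins 78 mm behind the grasp point.
Start: joints at [-1.304, 0.417, -0.01, 1.614, 0.005, 1.111, -0.053], TCP at [0.19, 0.595, 0.227] pointing down, gripper open.
Joint ranges: [-2.81, 2.81], [-0.39, 2.02], [-1.27, 1.25], [0.06, 2.57], [-1.19, 4.33], [0.19, 2], [-2.82, 2.82]. Speed limits (rad/s): [1.89, 1.89, 2.39, 2.39, 3.01, 3.01, 3.01].

## Interface

Orientations are given as a 3x3 rotation matrix whose columns are the frame's x, y, z axes.
In Python, from rig import robot, grab_frame, camera_info, recognise, cut_out, tip_of, readout gives the robot as it stands. Calls block until the motion is done:
- robot.move_ptp(position, orientation): joint-space move of the TCP to a pose.
- robot.move_linear(position, velocity=0.15, frame=None, threshold=None): straight line of the TCP; frame=None keeps the orientation; velocity is the mean speed in m/s. With threshold (N) it stops when the force on the tool has changed by that much, and returns True; else False.
- robot.goto_joints(angles): joint-space move.
- robot.gripper_to(opening): finger opening in m; the grip force is fixed at half the most; returns when the fingers have stopped.
- robot.pause(seconds).
- robot.ik(position, orientation): joint angles nearest the present ones, or None.
- grab_frame(name): name is "scene" or "top"; returns (picture, depth): 400x640x3 uint8, red, green, blue; 400x640 float32, m along the optical axis (not along the pixel's ray), 0 where there is no reading.
- camera_info(name): a dict with "fx", "fy", "cx", "cy" (pixels), "rvec" (rotation vector, rad) and "tvec" (3), from world to camera coordinates, as OpenCV has them. Camera axes: x right, y down, z forward; pixel columns grow to the right and rows downward; lengths in m; the calibration is good to about 2 mm. A picture is of the moment at which its call begins. camera_info takes no time and is no camera call.
A pose or a line that the arm cannot do raises robot.PlanningError and nothing moves.
- robot.sign_off(): hands the job in; it is judged then, once.
Trained networks look in the newest picture that a camera, given by its name, has taken for a name from the list of things; names that differ only in an ending like _2 or _b are one class to them, and where a whole thing is asked for, a point or a joint stands for the part that bears it (a point fixed in the world has none). Each returns a list of dicts, best first, with "p" (0 to 1); they miss things now and then, are a little off and sometimes report something else, mostly with a low value. They report only what shows in the picture. A call takes as long as a camera call.
- recognise(camera, query): "pixel" ([row, column] in pixels, amid what is visible of it).
- cut_out(camera, query): "pixels" (400x640 bool, what is visible of it) and "pixel" ([row, column] in pixels, amid what is visible of it).
- tip_of(camera, query): "pixel" ([row, column] in pixels: a listed point, or the origin of a listed thing).
Readings, each from a call of its own:
- readout.get_time(): time.
- readout.get_qpos(): joint angles.
- readout.get_joint_vel(): joint speeds.
- readout.get_effort(): joint torques, N m.
- readout.get_ee_pos(): TCP position.
- readout.get_tool_rot(): TCP orientation.
- readout.get_force(): force on the tool from outside, world axes, zero at the start.
- readout.get_moment(): the same for the moment, N m.
- readout.get_opening(): finger opening in m.
- readout.get_grasp_force(): force on a finger pad.
Only numpy, scipy, OpenCV 4.12 (cv2) and the standard library are available. Lean on these libraries where they do the work, as an engineer would, in place of code of your own. Each camera call takes 0.05 s, during which the arm holds its last target. There are 200 camera calls.

## Working session

There is one attempt and no reset: what is moved stays moved. The work goes in short steps, each a Python script; the robot and the scene stay as the last script left them, time stands still between calls to the robot, and variables do not carry over. Pictures are saved under pics/ and viewed, at most 10 in all, crops included, and the job is handed in when it is done.

```bash
mkdir -p pics; ls; cat > h.py <<'E'
import numpy as np, cv2
from rig import robot, grab_frame, camera_info, recognise, cut_out, tip_of, readout
def cam(n):
    c=camera_info(n); R=cv2.Rodrigues(np.array(c["rvec"],float))[0]; return c,R,np.array(c["tvec"],float).ravel()
def ray(n,px):
    c,R,t=cam(n); d=R.T@np.array([(px[1]-c["cx"])/c["fx"],(px[0]-c["cy"])/c["fy"],1.]); return -R.T@t,d
def at_z(n,px,z):
    o,d=ray(n,px); return o+d*(z-o[2])/d[2]
def cloud(n,depth,mask):
    c,R,t=cam(n); r,q=np.nonzero(mask&(depth>0)); z=depth[r,q]
    P=np.c_[(q-c["cx"])/c["fx"]*z,(r-c["cy"])/c["fy"]*z,z]; return (P-t)@R
def save(n,img): cv2.imwrite("pics/"+n+".png",img[:,:,::-1])
E
python3 - <<'E'
from h import *
np.set_printoptions(precision=4,suppress=True)
for n in("scene","top"):
    im,d=grab_frame(n); save(n+"0",im); np.save(n+"_d.npy",d); o,dd=ray(n,(200,320)); print(n,o,dd)
    for q in("bed","lamp_pivot","lamp_handle","start_top","panel","coat","stand_a","station"):
        for r in tip_of(n,q)[:2]:
            p=r["pixel"]; 
            z={"bed":.045,"lamp_pivot":.1,"lamp_handle":.1,"start_top":None,"panel":.04,"coat":.045,"stand_a":0,"station":0}[q]
            print(q,round(r["p"],2),np.round(p,1),at_z(n,p,z) if z is not None else cloud(n,d,np.indices(d.shape)[0:1].astype(bool)[0]*0+((np.indices(d.shape)[0]==int(p[0]))&(np.indices(d.shape)[1]==int(p[1])))))
print(readout.get_time())
E
```

```text
pics
rig.py
scene [ 1.3586 -0.1384  0.9422] [-0.6856  0.1361 -0.7153]
bed 0.56 [225.1 259.8] [ 0.5581 -0.1216  0.045 ]
bed 0.18 [277.5 179.5] [ 0.6802 -0.3038  0.045 ]
lamp_pivot 0.84 [249.1 252.4] [ 0.672  -0.1441  0.1   ]
lamp_handle 0.73 [180.8 264.4] [ 0.4676 -0.0989  0.1   ]
start_top 0.64 [220.3 153.2] [[ 0.5258 -0.362   0.0686]]
panel 0.6 [247.8 250.9] [ 0.6188 -0.1476  0.04  ]
panel 0.57 [192.3 442.8] [0.5148 0.3453 0.04  ]
stand_a 0.94 [201.7 380.7] [0.4857 0.195  0.    ]
stand_a 0.78 [202.9 440.4] [0.5137 0.3472 0.    ]
station 0.77 [238.6 262.2] [ 0.562 -0.119 -0.   ]
top [0.3234 0.0225 1.2233] [ 0.1661 -0.0089 -0.9861]
bed 0.8 [182.8 373.5] [ 0.5624 -0.1209  0.045 ]
bed 0.33 [156.3 225.1] [0.6361 0.2453 0.045 ]
lamp_pivot 0.56 [131.8 388.2] [ 0.675 -0.154  0.1  ]
lamp_handle 0.73 [214.2 372.1] [ 0.4769 -0.1081  0.1   ]
start_top 0.45 [194.4 473.1] [[ 0.5266 -0.3585  0.0639]]
panel 0.88 [207.2 178.7] [0.5111 0.358  0.04  ]
panel 0.48 [260.4 433.3] [ 0.3698 -0.2588  0.04  ]
coat 0.72 [205.3 181.6] [0.5149 0.3497 0.045 ]
coat 0.23 [215.2 246.5] [0.4876 0.1914 0.045 ]
stand_a 0.65 [210.9 185. ] [0.5077 0.3532 0.    ]
station 0.67 [188.  374.1] [ 0.558  -0.1274  0.    ]
0.9
```

View pics/scene0.png

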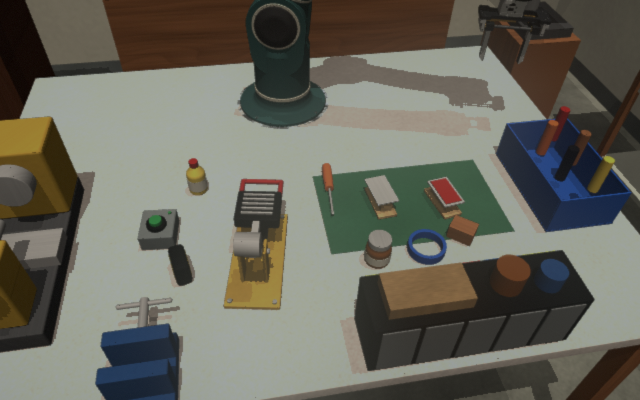

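View pics/top0.png

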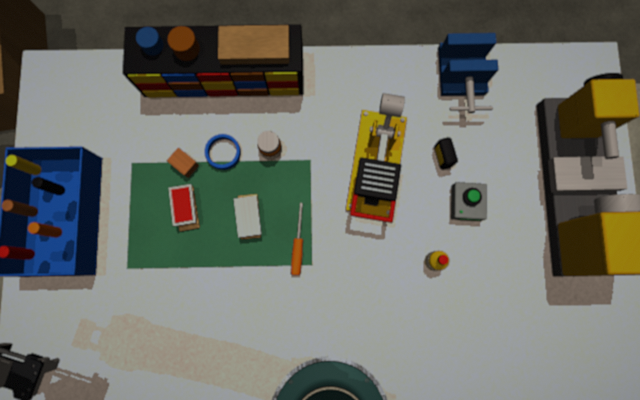

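Scene: station at about (245,258), red panel at (192,443) on the left-hand stand, bare panel at (192,381), button at (221,154). In the top view the coat is at (206,182), the lamp head at (182,377), the red bow at (208,373) and the button at (196,473). Next I refine the poses.

```bash
python3 - <<'E'
from h import *
np.set_printoptions(precision=4,suppress=True)
Y=[];
for n in("top","scene"):
    im,d=grab_frame(n); hsv=cv2.cvtColor(im,cv2.COLOR_RGB2HSV); H,S,V=[hsv[:,:,i].astype(int) for i in range(3)]
    red=((H<8)|(H>172))&(S>150)&(V>90); rr,cc=np.indices(d.shape)
    box=(abs(rr-206)<35)&(abs(cc-182)<30) if n=="top" else (abs(rr-192)<25)&(abs(cc-445)<30)
    m=red&box; q=np.argwhere(m); P=np.array([at_z(n,p,.0465) for p in q])[:,:2]
    print(n,"coat",m.sum(),cv2.minAreaRect((P*1000).astype(np.float32)),"depthz",np.median(cloud(n,d,m)[:,2]))
    # panel white+red whole
    c=cut_out(n,"panel")
    for k in c[:3]:
        q=np.argwhere(k["pixels"]); P=np.array([at_z(n,p,.045) for p in q])[:,:2]
        print(" cut",round(k["p"],2),k["pixel"],cv2.minAreaRect((P*1000).astype(np.float32)))
    st=(abs(rr-165)<75)&(abs(cc-378)<40) if n=="top" else (abs(rr-240)<70)&(abs(cc-258)<36)
    C=cloud(n,d,red&st); C=C[C[:,2]>.06]; print("bow",len(C),C.min(0),C.max(0),np.median(C,0))
    yel=(H>15)&(H<32)&(S>140)&(V>70)&st
    C=cloud(n,d,yel); C=C[(C[:,2]<.022)&(C[:,2]>.0)]; print("plate",len(C),np.median(C[:,2]),cv2.minAreaRect((C[:,:2]*1000).astype(np.float32)),); Y.append(C)
    b=recognise(n,"start_top")
    g=(H>45)&(H<85)&(S>120)&((abs(rr-196)<20)&(abs(cc-473)<20) if n=="top" else (abs(rr-221)<20)&(abs(cc-154)<20))
    C=cloud(n,d,g);print("button",len(C),np.median(C,0),C.max(0))
    if n=="top": big=cv2.resize(im[90:250,320:500],None,fx=4.4,fy=3.7); 
    else: big2=cv2.resize(im[160:320,130:300],None,fx=3.5,fy=3.5)
    np.save(n+"_Y.npy",C)
A=np.vstack(Y); r=cv2.minAreaRect((A[:,:2]*1000).astype(np.float32)); print(r,cv2.boxPoints(r))
save("st_top",cv2.resize(big,(720,592)));save("st_sc",big2)
E
```

```text
top coat 557 ((516.8379516601562, 349.6658630371094), (81.5215072631836, 41.163414001464844), 8.284018516540527) depthz 0.04498157525887727
 cut 0.56 [206.4, 178.7] ((515.297607421875, 349.76251220703125), (95.74877166748047, 56.579917907714844), 8.746953964233398)
bow 302 [ 0.4597 -0.1599  0.0962] [ 0.5224 -0.0564  0.1107] [ 0.4774 -0.1038  0.1035]
plate 1922 0.010468922749598788 ((623.194580078125, -134.68711853027344), (117.5108642578125, 268.8265380859375), 79.17476654052734)
button 152 [ 0.5221 -0.3585  0.0638] [ 0.5411 -0.3295  0.0704]
scene coat 364 ((515.6556396484375, 350.64227294921875), (80.46043395996094, 41.12671661376953), 8.452577590942383) depthz 0.0473998077225922
 cut 0.97 [192.8, 443.4] ((518.217041015625, 349.90716552734375), (96.29267883300781, 56.44794464111328), 6.768621444702148)
bow 145 [ 0.4623 -0.1581  0.1008] [ 0.5175 -0.0602  0.1116] [ 0.4764 -0.1097  0.1057]
plate 2168 0.01277641796964549 ((624.9607543945312, -134.22340393066406), (115.90892028808594, 267.8069763183594), 79.05121612548828)
button 105 [ 0.5263 -0.3586  0.0674] [ 0.5379 -0.3287  0.0726]
((623.713623046875, -134.73776245117188), (117.50607299804688, 270.00738525390625), 79.0995864868164) [[ 480.0354 -166.9012]
 [ 745.1711 -217.9603]
 [ 767.3918 -102.5743]
 [ 502.2561  -51.5152]]
```

View pics/st_top.png

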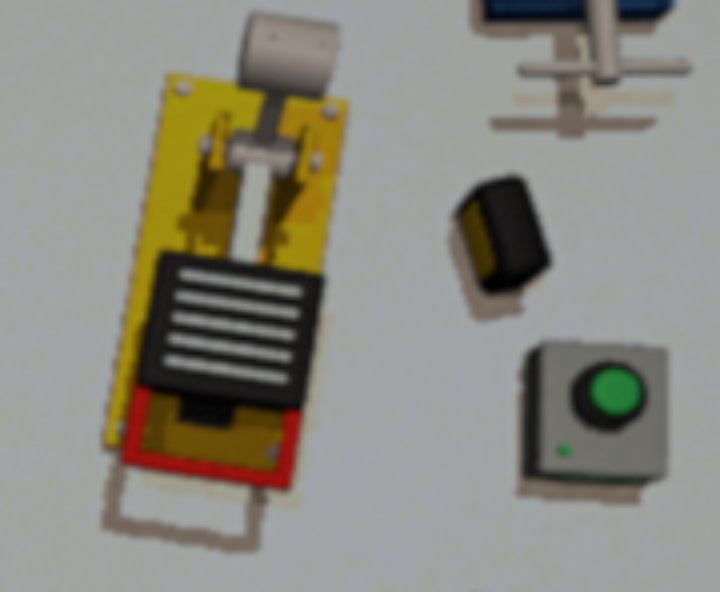

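The top crop shows the lamp down, with the red bar at about crop (470,208). The black patch below it is the bed's front end. The grip gap is free, so I raise the lamp by gripping the bar.

```bash
cat >> h.py <<'E'
yaw=np.radians(-10.9); u=np.array([np.cos(yaw),np.sin(yaw),0]); v=np.array([-u[1],u[0],0]); ez=np.array([0,0,1.])
BED=np.array([.5605,-.122,.045]); PIV=BED+.12*u+.055*ez; BTN=np.array([.5245,-.3585,.0665])
def rot(y):  # tool down, closing along y; sign nearest the present joints
    y=np.asarray(y,float); return np.column_stack([np.cross(y,-ez),y,-ez])
def best(pos,y):
    q0=np.array(readout.get_qpos()); c=[]
    for s in(1,-1):
        q=robot.ik(pos,rot(s*np.asarray(y)))
        if q is not None: c.append((abs(np.array(q)-q0).max(),s))
    return rot(min(c)[1]*np.asarray(y))
def bar(th,piv=PIV): return piv+.21*(-np.cos(th)*u+np.sin(th)*ez)
G=np.array([0,0,.003]) # grasp point -> TCP (tool down)
def stat(s=""): print(s,"t",readout.get_time(),"F",np.round(readout.get_force(),1),"op",round(readout.get_opening(),4),"gf",readout.get_grasp_force(),"tcp",np.round(readout.get_ee_pos(),4))
E
python3 - <<'E'
from h import *
p=bar(0)+G; R=best(p+.12*ez,u); print(R)
robot.move_ptp(p+.12*ez,R); robot.gripper_to(.045); robot.move_linear(p,.12,threshold=8); stat("at bar")
robot.gripper_to(.0); robot.pause(.1); stat("grip")
e=readout.get_ee_pos()-p; d=e@u*u+e[2]*ez*0; piv=PIV+d; print("corr",e)
for th in np.linspace(0,1.42,9)[1:]:
    robot.move_linear(bar(th,piv)+G,.11)
    if abs(np.array(readout.get_force())).max()>25: stat(th)
stat("up")
robot.gripper_to(.042); stat("open")
robot.move_linear(bar(1.42,piv)+G+.06*ez,.15); stat()
im,d=grab_frame("scene"); save("lampup",cv2.resize(im[120:320,100:340],None,fx=3,fy=3))
E
```

```text
[[ 0.18909544  0.98195871 -0.        ]
 [ 0.98195871 -0.18909544 -0.        ]
 [-0.          0.         -1.        ]]
at bar t 5.9083 F [ 0.8 -0.7 -0. ] op 0.0447 gf 0.0 tcp [ 0.4725 -0.1051  0.1035]
grip t 6.6417 F [-13.4   3.5  13.8] op 0.0107 gf 30.004000067710876 tcp [ 0.4703 -0.1046  0.1027]
corr [-0.00185938  0.00038504 -0.00027108]
0.71 t 8.6 F [-32.9   9.7  25.4] op 0.0111 gf 30.00691294670105 tcp [ 0.5172 -0.1137  0.2398]
0.8875 t 9.0917 F [-34.2   9.2  41.6] op 0.0111 gf 30.01090720295906 tcp [ 0.5444 -0.1192  0.2672]
1.065 t 9.5833 F [-15.4   4.4  29.3] op 0.0112 gf 30.00725895166397 tcp [ 0.5767 -0.1257  0.2886]
up t 10.5667 F [-0.4 -1.5  5.8] op 0.011 gf 30.000561475753784 tcp [ 0.646  -0.1389  0.311 ]
open t 11.2333 F [-0.   0.7  0.6] op 0.042 gf 0.0 tcp [ 0.6455 -0.1383  0.3106]
 t 11.7833 F [-0.3  0.4  0.4] op 0.0421 gf 0.0 tcp [ 0.6454 -0.1383  0.3699]
```

View pics/lampup.png

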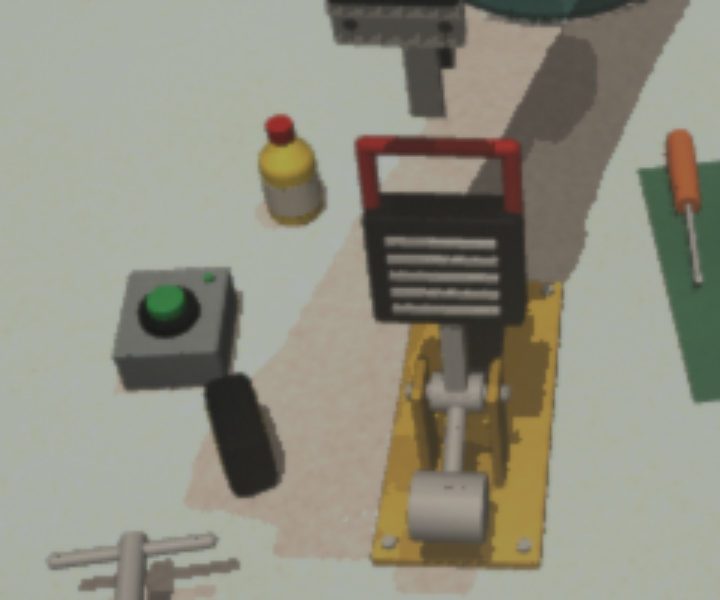

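The lamp rests back with its bar at crop (147,440), and the gripper is clear of it. Now I pick the panel, and measure the exposed bed on the way.

```bash
python3 - <<'E'
from h import *
np.set_printoptions(precision=4,suppress=True)
a=np.radians(8.3); pv=np.array([-np.sin(a),np.cos(a),0]); P=np.array([.5163,.350,.0425])+G
robot.move_linear(readout.get_ee_pos()+np.array([-.06,0,.02]),.25)
robot.gripper_to(.08)
# choose sign so both panel grasp and bed placement stay in range
R=best(P+.1*ez,pv); s=np.sign(R[:,1]@pv); print("sign",s,robot.ik(P+.1*ez,R),robot.ik(BED+.1*ez,rot(s*v)))
robot.move_ptp(P+.1*ez,R)
im,d=grab_frame("top"); hsv=cv2.cvtColor(im,cv2.COLOR_RGB2HSV)
save("bedtop",cv2.resize(im[120:240,330:420],None,fx=5,fy=5,interpolation=cv2.INTER_NEAREST))
np.save("im2.npy",im);np.save("d2.npy",d)
for n in("top",):
    c=cut_out(n,"bed"); 
    for k in c[:2]:
        q=np.argwhere(k["pixels"]); Q=np.array([at_z(n,p,.045) for p in q])[:,:2]; print("cut",k["p"],k["pixel"],cv2.minAreaRect((Q*1000).astype(np.float32)))
    for k in tip_of(n,"bed")[:2]: print("tip",k["p"],at_z(n,k["pixel"],.045))
dk=(im.max(2)<60); rr,cc=np.indices(d.shape)
C=cloud("top",d,dk&(abs(rr-185)<30)&(abs(cc-375)<30)); C=C[abs(C[:,2]-.044)<.006]; print(len(C),cv2.minAreaRect((C[:,:2]*1000).astype(np.float32)),np.median(C,0))
stat()
E
```

```text
sign 1.0 [-1.2208  0.6378  0.8178  1.7105 -0.5315  1.0297  1.4976] [-0.2539  0.4649  0.5329  1.8344 -0.2904  0.9201  1.7909]Traceback (most recent call last):
  File "<stdin>", line 15, in <module>
  File "h.py", line 8, in at_z
    o,d=ray(n,px); return o+d*(z-o[2])/d[2]
        ~~~^^^^^^
  File "h.py", line 6, in ray
    c,R,t=cam(n); d=R.T@np.array([(px[1]-c["cx"])/c["fx"],(px[0]-c["cy"])/c["fy"],1.]); return -R.T@t,d
          ~~~^^^
  File "h.py", line 4, in cam
    c=camera_info(n); R=cv2.Rodrigues(np.array(c["rvec"],float))[0]; return c,R,np.array(c["tvec"],float).ravel()
ValueError: time passes only in moves, steps and waits
```

View pics/bedtop.png

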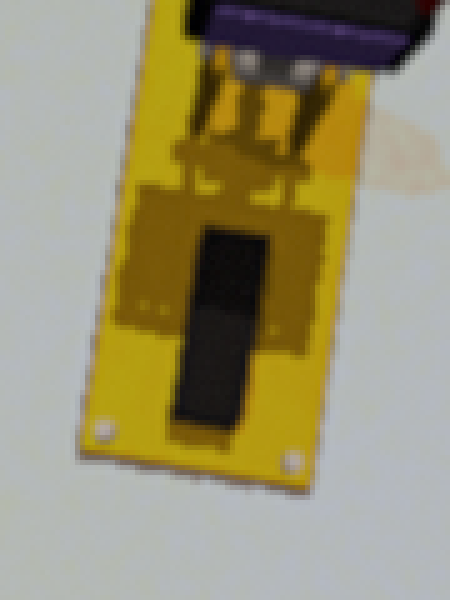

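The bed is fully visible at crop (330,220), roughly 70 x 200 px. I'll cache the calibration and measure it from the saved picture.

```bash
sed -i 's/^def cam(n):/import functools\n@functools.lru_cache(None)\ndef cam(n):/' h.py; python3 - <<'E'
from h import *
np.set_printoptions(precision=4,suppress=True)
im=np.load("im2.npy");d=np.load("d2.npy"); rr,cc=np.indices(d.shape)
reg=(abs(rr-186)<21)&(abs(cc-374)<13)
dk=(im.max(2)<75)&reg&(im[:,:,0].astype(int)-im[:,:,2]<18)
Q=np.array([at_z("top",p,.045) for p in np.argwhere(dk)])[:,:2]
r=cv2.minAreaRect((Q*1000).astype(np.float32)); print("bed",dk.sum(),r,Q.mean(0))
hsv=cv2.cvtColor(im,cv2.COLOR_RGB2HSV); yl=(hsv[:,:,0]>15)&(hsv[:,:,0]<32)&(hsv[:,:,1]>140)&(rr>150)&(rr<225)&(abs(cc-376)<40)
Q=np.array([at_z("top",p,.012) for p in np.argwhere(yl)])[:,:2]
r=cv2.minAreaRect((Q*1000).astype(np.float32)); b=cv2.boxPoints(r)/1000; print("plate",r); print(b)
B=BED[:2]; print("in station coords", (b-B)@u[:2],(b-B)@v[:2])
for k in tip_of("top","bed")[:2]: print("tip",k["p"],at_z("top",k["pixel"],.045))
for k in cut_out("top","bed")[:2]:
    m=k["pixels"]&reg; print(k["p"],k["pixel"],m.sum()); 
    if m.any():
        Q=np.array([at_z("top",p,.045) for p in np.argwhere(m)])[:,:2]; print(cv2.minAreaRect((Q*1000).astype(np.float32)))
stat()
E
```

```text
bed 464 ((556.4236450195312, -121.24930572509766), (31.010356903076172, 95.1545181274414), 79.62944030761719) [ 0.5565 -0.1211]
plate ((575.9404907226562, -125.47075653076172), (117.09504699707031, 174.58718872070312), 79.26897430419922)
[[ 0.4793 -0.1667]
 [ 0.6508 -0.1992]
 [ 0.6726 -0.0842]
 [ 0.5011 -0.0517]]
in station coords [-0.0713  0.1033  0.1029 -0.0716] [-0.0593 -0.0588  0.0583  0.0578]
tip 0.83 [ 0.5639 -0.1214  0.045 ]
0.65 [156.2, 379.1] 1025
((554.6940307617188, -122.01603698730469), (59.55837631225586, 101.30909729003906), 88.08792114257812)
 t 15.1667 F [-0.6  0.1  0.3] op 0.0798 gf 0.0 tcp [0.5168 0.3496 0.1458]
```

```bash
sed -i 's/BED=np.array(\[.5605,-.122,.045\])/BED=np.array([.5580,-.1215,.045])/; s/radians(-10.9)/radians(-10.7)/' h.py; python3 - <<'E'
from h import *
a=np.radians(8.3); P=np.array([.5163,.350,.0425])+G
hit=robot.move_linear(P,.1,threshold=6); stat(f"down {hit}")
robot.gripper_to(.0); robot.pause(.1); stat("grip")
robot.move_linear(P+.16*ez,.15); stat("lift")
im,d=grab_frame("top"); im2,_=grab_frame("scene"); save("lift",np.vstack([cv2.resize(im[140:260,110:290],(540,300)),cv2.resize(im2[120:240,350:530],(540,300))]))
E
```

```text
down False t 16.3167 F [-0.7  0.3 -0.7] op 0.08 gf 0.0 tcp [0.5166 0.3502 0.0461]
grip t 16.925 F [-1.2  0.2  3.8] op 0.0557 gf 30.000687539577484 tcp [0.5164 0.3501 0.0457]
lift t 18.1417 F [-1.   0.4 -0.7] op 0.0555 gf 29.999651312828064 tcp [0.516  0.3498 0.2046]
```

View pics/lift.png

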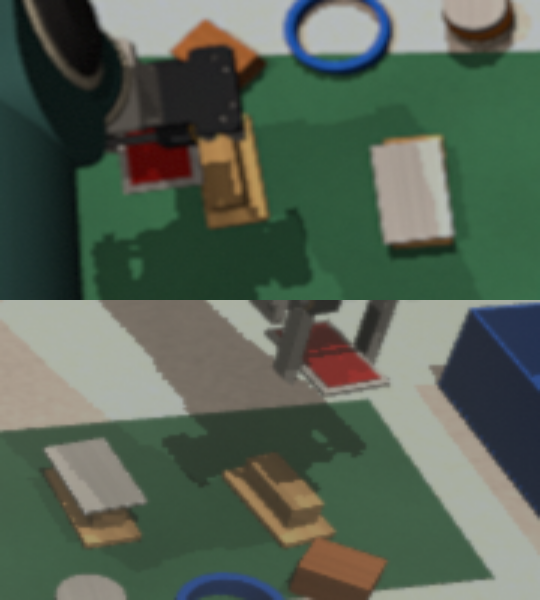

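The panel is held by its long edges with nothing over the coat. Now I lay it on the bed.

```bash
python3 - <<'E'
from h import *
T=BED+np.array([0,0,.0057]); R=rot(v)
robot.move_ptp(T+.13*ez-.04*u,R); stat("over")
robot.move_linear(T+.10*ez,.12); robot.move_linear(T+.012*ez,.12); stat("near")
e=readout.get_ee_pos()-T; print("err",np.round(e,4))
T2=T-np.array([e[0],e[1],0])
hit=robot.move_linear(T2-.002*ez,.02,threshold=2.5); stat(f"touch {hit}")
robot.gripper_to(.075); stat("open")
robot.move_linear(readout.get_ee_pos()+.10*ez,.15); robot.move_linear(readout.get_ee_pos()-.16*u+.09*ez,.25); stat()
im,d=grab_frame("top"); np.save("im3.npy",im); save("placed",cv2.resize(im[120:240,330:420],None,fx=5,fy=5,interpolation=cv2.INTER_NEAREST))
hsv=cv2.cvtColor(im,cv2.COLOR_RGB2HSV); H,S,V=[hsv[:,:,i].astype(int) for i in range(3)]; rr,cc=np.indices(d.shape)
m=((H<8)|(H>172))&(S>150)&(V>60)&(abs(rr-186)<26)&(abs(cc-374)<18)
Q=np.array([at_z("top",p,.0515) for p in np.argwhere(m)])[:,:2]; r=cv2.minAreaRect((Q*1000).astype(np.float32)); print(r,(np.array(r[0])/1000-BED[:2])@u[:2],(np.array(r[0])/1000-BED[:2])@v[:2])
E
```

```text
over t 19.9417 F [ 0.5  0.1 -1.2] op 0.0557 gf 29.999699592590332 tcp [ 0.5192 -0.1129  0.1806]
near t 21.3917 F [-0.7  0.3 -1.2] op 0.0553 gf 29.99963879585266 tcp [ 0.5583 -0.1217  0.0633]
err [ 0.0003 -0.0002  0.0126]
touch True t 21.9833 F [-1.4  0.6  8.4] op 0.0551 gf 30.001473426818848 tcp [ 0.5577 -0.1213  0.0506]
open t 22.5083 F [-0.4  0.  -0.5] op 0.0748 gf 0.0 tcp [ 0.5573 -0.1211  0.0503]
 t 25.375 F [-0.4  0.1  0.7] op 0.0753 gf 0.0 tcp [ 0.3998 -0.0911  0.2394]
((578.260986328125, -125.4739990234375), (40.76408004760742, 41.01145935058594), 78.75477600097656) 0.020646543384837988 -0.0001431135379651223
```

View pics/placed.png

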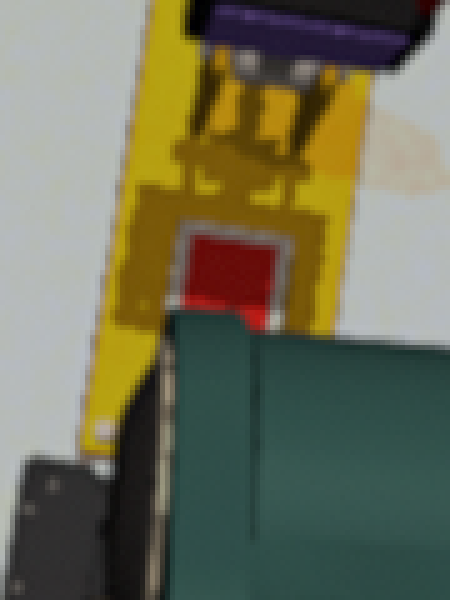

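The panel is on the bed with its rear end at crop (228,235), but the arm hides the front half. I'll move aside and compare subpixel edges.

```bash
python3 - <<'E'
from h import *
robot.move_ptp(BTN+np.array([-.1,-.02,.2]),rot(v)); stat()
im3,d=grab_frame("top"); save("placed2",cv2.resize(im3[120:240,330:420],None,fx=5,fy=5,interpolation=cv2.INTER_NEAREST))
np.save("im3.npy",im3)
sc,ds=grab_frame("scene"); np.save("sc3.npy",sc)
im2=np.load("im2.npy")
c,R,t=cam("top")
def samp(im,n,z,cent,dirn,off,s,perp):
    c,R,t=cam(n); out=0
    for k in off:
        W=np.array([cent+dirn*x+perp*k for x in s]); W[:,2]=z; p=W@R.T+t
        uu=(p[:,0]/p[:,2]*c["fx"]+c["cx"]).astype(np.float32); vv=(p[:,1]/p[:,2]*c["fy"]+c["cy"]).astype(np.float32)
        out=out+cv2.remap(im.astype(np.float32),uu[None],vv[None],cv2.INTER_LINEAR)[0]
    return (out/len(off)).astype(int)
s=np.arange(-.062,.063,.002)
for nm,im,z in(("bed",im2,.045),("panel",im3,.045+.005)):
    print(nm,"along"); A=samp(im,"top",z,BED,u,np.linspace(-.01,.01,5),s,v); print([(int(round(x*1000)),*a.tolist()) for x,a in zip(s,A) if abs(x)>.034])
    s2=np.arange(-.036,.037,.002); A=samp(im,"top",z,BED,v,np.linspace(-.035,.0,6),s2,u); print("across",[(int(round(x*1000)),*a.tolist()) for x,a in zip(s2,A) if abs(x)>.01])
hsv=cv2.cvtColor(im3,cv2.COLOR_RGB2HSV); H,S,V=[hsv[:,:,i].astype(int) for i in range(3)]; rr,cc=np.indices(d.shape)
m=((H<8)|(H>172))&(S>150)&(V>60)&(abs(rr-186)<26)&(abs(cc-374)<18)
Q=np.array([at_z("top",p,.0515) for p in np.argwhere(m)])[:,:2]; r=cv2.minAreaRect((Q*1000).astype(np.float32)); print(r,(np.array(r[0])/1000-BED[:2])@u[:2],(np.array(r[0])/1000-BED[:2])@v[:2])
E
```

```text
t 26.8167 F [ 0.3 -0.2  0.6] op 0.075 gf 0.0 tcp [ 0.4249 -0.3777  0.2665]
bed along
[(-62, 150, 124, 12), (-60, 130, 100, 10), (-58, 122, 90, 8), (-56, 119, 87, 8), (-54, 108, 79, 10), (-52, 82, 60, 13), (-50, 48, 37, 16), (-48, 25, 21, 18), (-46, 20, 18, 19), (-44, 23, 21, 21), (-42, 25, 22, 21), (-40, 25, 22, 21), (-38, 25, 23, 22), (-36, 25, 23, 22), (34, 14, 12, 11), (36, 13, 11, 11), (38, 13, 11, 10), (40, 12, 11, 11), (42, 11, 10, 11), (44, 12, 10, 11), (46, 29, 21, 11), (48, 61, 44, 11), (50, 94, 68, 10), (52, 114, 83, 8), (54, 120, 88, 8), (56, 120, 88, 8), (58, 118, 87, 7), (60, 118, 86, 8), (62, 119, 89, 9)]
across [(-36, 161, 133, 14), (-34, 162, 134, 14), (-32, 162, 134, 14), (-30, 161, 133, 14), (-28, 162, 134, 14), (-26, 163, 135, 14), (-24, 162, 134, 14), (-22, 158, 128, 13), (-20, 145, 113, 14), (-18, 115, 87, 17), (-16, 70, 52, 20), (-14, 34, 28, 21), (-12, 22, 20, 21), (10, 25, 23, 22), (12, 24, 21, 22), (14, 28, 24, 21), (16, 54, 44, 19), (18, 97, 81, 16), (20, 138, 115, 14), (22, 158, 132, 14), (24, 161, 134, 13), (26, 160, 133, 14), (28, 161, 134, 14), (30, 161,
[... 647 characters left out ...]
ross [(-36, 164, 135, 13), (-34, 164, 134, 11), (-32, 160, 128, 20), (-30, 156, 127, 58), (-28, 162, 145, 113), (-26, 175, 171, 156), (-24, 182, 171, 164), (-22, 183, 134, 128), (-20, 182, 75, 70), (-18, 184, 34, 29), (-16, 185, 25, 20), (-14, 185, 28, 22), (-12, 185, 29, 23), (10, 185, 30, 23), (12, 185, 30, 23), (14, 185, 29, 22), (16, 185, 27, 20), (18, 183, 35, 28), (20, 179, 68, 63), (22, 175, 123, 118), (24, 177, 168, 161), (26, 172, 174, 167), (28, 155, 149, 131), (30, 142, 121, 71), (32, 151, 124, 22), (34, 162, 135, 10), (36, 165, 139, 12)]
((558.5020141601562, -121.5440902709961), (40.80778884887695, 81.2789077758789), 78.79987335205078) 0.0005014716292028182 4.9883605507986616e-05
```

View pics/placed2.png

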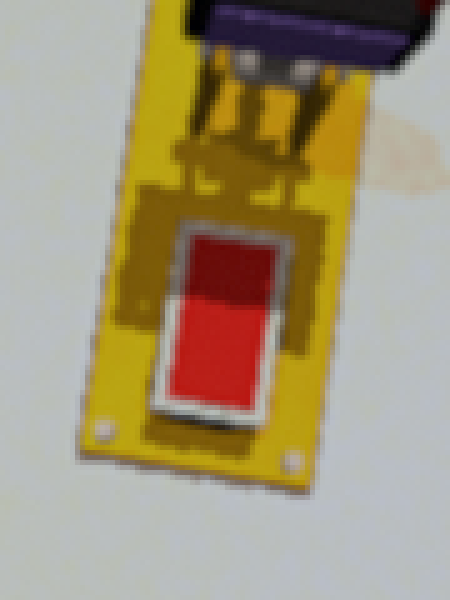

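The panel is centred: its edges are at -48/+49.5 along the bed and about ±29 across, against ±48 and ±17 for the bed. Now I lower the lamp.

```bash
python3 - <<'E'
from h import *
def B(th): return bar(th)+G+.001*np.sin(2*th)*(-np.cos(th)*u+np.sin(th)*ez)
R=rot(u)
robot.move_ptp(np.array([.45,-.2,.39]),R); robot.gripper_to(.045)
robot.move_ptp(B(1.45)+.07*ez,R); h=robot.move_linear(B(1.45),.12,threshold=6); stat(f"at bar {h}")
if not h:
    robot.gripper_to(0.); robot.pause(.1); stat("grip")
    if readout.get_grasp_force()>20 and readout.get_opening()>.008:
        for th in np.linspace(1.44,.06,9):
            robot.move_linear(B(th),.1); stat(round(th,2))
        h=robot.move_linear(B(-.005),.03,threshold=12); stat(f"down {h}")
        im,d=grab_frame("scene"); save("down",cv2.resize(im[120:320,100:340],None,fx=3,fy=3))
E
```

```text
at bar False t 31.1667 F [ 0.1 -1.   0.4] op 0.0449 gf 0.0 tcp [ 0.6511 -0.1393  0.3126]
grip t 31.9 F [ 1.7 -0.2  1. ] op 0.0108 gf 30.000162720680237 tcp [ 0.6511 -0.1391  0.3118]
1.44 t 32.15 F [ 1.2 -0.6  1.1] op 0.0113 gf 30.000162720680237 tcp [ 0.6489 -0.1387  0.3115]
1.27 t 32.6667 F [ 2.8 -1.6 -6.1] op 0.0109 gf 30.00073403120041 tcp [ 0.6143 -0.132   0.3038]
1.1 t 33.1833 F [  5.5  -1.1 -10.3] op 0.0109 gf 30.00119000673294 tcp [ 0.5814 -0.1257  0.2903]
0.92 t 33.7 F [ 6.6 -0.4 -7.6] op 0.0112 gf 30.00083327293396 tcp [ 0.5515 -0.12    0.2714]
0.75 t 34.2167 F [ 8.1 -0.9 -8.1] op 0.0112 gf 29.999343752861023 tcp [ 0.5252 -0.115   0.2471]
0.58 t 34.7333 F [ 7.8  1.2 -5.5] op 0.0114 gf 29.99946355819702 tcp [ 0.5033 -0.1109  0.2184]
0.4 t 35.25 F [ 7.2  2.1 -4.1] op 0.0111 gf 29.999404549598694 tcp [ 0.4864 -0.1077  0.186 ]
0.23 t 35.7667 F [ 6.1  2.9 -1.5] op 0.0111 gf 29.99862402677536 tcp [ 0.4753 -0.1056  0.1512]
0.06 t 36.275 F [ 6.1  4.7 -1.4] op 0.0111 gf 29.99845325946808 tcp [ 0.4703 -0.1047  0.1151]
down True t 36.6917 F [ 2.  -1.2 -1.8] op 0.0109 gf 29.991348087787628 tcp [ 0.4701 -0.1048  0.1036]
```

View pics/down.png

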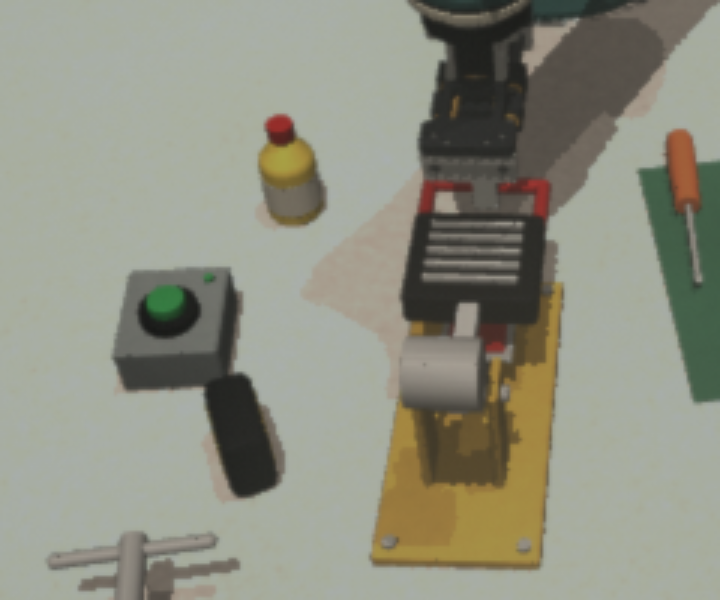

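The lamp is down over the panel, level, with the bar still gripped at crop (190,485). One gentle seating nudge, then release and press the button.

```bash
python3 - <<'E'
from h import *
h=robot.move_linear(readout.get_ee_pos()-.0015*ez,.02,threshold=10); stat(f"seat {h}")
robot.gripper_to(.045); stat("open")
robot.move_linear(readout.get_ee_pos()+.14*ez,.15); robot.gripper_to(0.)
im,d=grab_frame("top"); hsv=cv2.cvtColor(im,cv2.COLOR_RGB2HSV)
tip=BTN+np.array([0,0,.022])
robot.move_ptp(tip+.06*ez,best(tip+.06*ez,u)); robot.move_linear(tip+.006*ez,.12); stat("above")
h=robot.move_linear(tip-.012*ez,.015,threshold=9); stat(f"press {h}")
robot.pause(.4); stat("held")
robot.move_linear(tip+.10*ez,.1); robot.move_ptp(BTN+np.array([-.12,-.05,.25]),rot(u) if readout.get_tool_rot()[:,1]@u>0 else rot(-u)); robot.pause(.3); stat("clear")
im,d=grab_frame("scene"); save("final",im)
for n,k in (("scene",im),):
    hsv=cv2.cvtColor(im,cv2.COLOR_RGB2HSV); g=(hsv[:,:,0]>45)&(hsv[:,:,0]<85)&(hsv[:,:,1]>120); rr,cc=np.indices(d.shape)
    print("button",np.median(cloud(n,d,g&(abs(rr-221)<20)&(abs(cc-154)<20)),0))
E
```

```text
seat True t 36.95 F [-1.7  0.7  9.7] op 0.0107 gf 29.988900125026703 tcp [ 0.47   -0.1052  0.1025]
open t 37.65 F [-0.5  0.6 -1.1] op 0.045 gf 0.0 tcp [ 0.4702 -0.105   0.1025]
above t 41.3917 F [ 0.1  0.  -0.4] op 0.0003 gf 0.0 tcp [ 0.5247 -0.3586  0.095 ]
press True t 42.1833 F [-2.5  2.4 11.1] op 0.0006 gf 5.338363561313599 tcp [ 0.5246 -0.3586  0.0832]
held t 42.5833 F [-2.1  2.7 10.5] op 0.0009 gf 5.597590750548989 tcp [ 0.5247 -0.3586  0.0832]
clear t 44.85 F [-0.2 -0.2 -0.3] op 0.0004 gf 0.0 tcp [ 0.405  -0.4081  0.3158]
button [ 0.52676532 -0.35813765  0.06707641]
```

View pics/final.png

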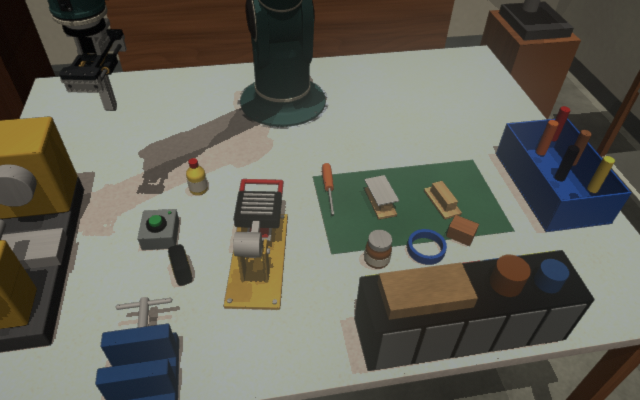

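The lamp is down at (205,260) and the button at (221,154) is back out. It was held at 10.5 N, above the 5 N needed for full travel. Everything else is where it was, so I hand in.

```bash
python3 -c "
from h import *
print(robot.sign_off())"
```

```text
the job is handed in; nothing more can be done
None
```

The job is handed in at about 45 s: the red panel lies red side up and centred on the bed to within about 1 mm, the lamp was lowered over it under grip, the start button was then pressed fully and came back out, and nothing else was moved.

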